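Put the solder reels back in their own dishes

ROBOT

A 6-joint arm with a two-finger parallel gripper is mounted at the origin on the work surface. World frame = base frame: x ahead of the robot, y to its left, z up, the work surface at z = 0. Lengths are in mm, angles in rad, forces in N, time in s.
With the tool pointing down it reaches from about 300 to 775 mm from the base axis. Payload 14.6 kg.
Tool frame: the origin (TCP) lies between the finger pads; the fingertips stand 8 mm ahead of it and the grasp point (between the pads) lies 11 mm behind it; z points along the fingers, y is the direction in which the jaws open and shut (so a half turn about z gives the same grasp; the last joint's range is limited). The gripper opens to 94 mm and grips with 3 to 60 N. Pads are 16 mm wide; open, the fingers measure 119 mm over their backs; the gripper's body (75 mm by 177 mm) begins 78 mm behind the grasp point.
Start: joints at [1.248, 0.3, 1.521, -0, 1.321, -0.067], TCP at [139.158, 532.094, 213.446] pointing down, gripper open.
Joint ranges: [-3.03, 3.03], [-0.79, 2.21], [0.23, 2.52], [-1.04, 4.18], [0, 3.07], [-2.55, 2.55]. Speed limits (rad/s): [2.22, 2.22, 2.57, 3.14, 3.14, 3.14].

INTERFACE

Orientations are given as [roll, pitch, yaw] about the fixed x, y, z axes, in that order (R = Rz(yaw) Ry(pitch) Rx(roll)).
In Python, from cell import manip gives the robot as it stands. The module is installed in compiled form; this text tells all that it offers.
- The arm moves only by the tool send_rows, never from a script. Its argument "series" is a list that holds one entry, the list of rows, each a list of 5 numbers: the opening, from 0 (shut) to 1 (fully open), then the shift along the tool's x, y, z in mm, then the turn about the tool's z in degrees. In form: [[[gripper, dx, dy, dz, roll], ...]]. A call has 1 to 10 rows; each row is the pose to reach, as a shift and turn from the pose commanded when the call began, along the tool's axes at that moment; what a row does not reach only later rows make up. A row lasts 1/10 s, in which the tool goes at most 50 mm and 8.59 degrees, less where a joint would pass 70% of its speed; a pose out of reach is approached as far as the arm can. A call with a gripper value outside its range is refused whole. The fingers move at their own pace and stop on an object; "newtons" is the grip in N (left out, the last holds). Time passes only in rows, so rows that repeat a pose let the fingers close. It gives the time, the measured TCP pose, the force and the opening at its end, in the units of the state.
- manip.read_state(): the state, without advancing time (a new reading comes with each control period).
- manip.camera(name): name is "scene" or "top" or "wrist"; returns a dict with "img" (480x640x3 uint8, red, green, blue), "vfov" (degrees; the focal length in pixels is half the picture's height over the tangent of half this angle, whatever the lens; pixels are square), "cx", "cy" (the principal point, pixels), "dist" ([k1, k2, p1, p2, k3] as OpenCV has them; the pictures are not rectified), "pose" (4x4, takes a point from camera to world coordinates); the wrist camera has in their place "T_tool_cam" (4x4, takes a point from camera to tool coordinates, whose origin is the TCP and whose axes are the flange's). Camera axes: x right, y down, z forward; pixel columns grow to the right and rows downward; lengths in mm; the calibration is good to about 2 mm. A picture is of the moment at which its call begins: read the wrist's pose just before it. There is no depth.
- manip.sign_off(): hands the job in, once; it reports no verdict.
Trained networks look in a picture, given as the dict that the camera call returned (one of the last four; its "shot" number tells which), for a name from the list of things; names that differ only in an ending like _2 or _b are one class to them, and where a whole thing is asked for, a point or a joint stands for the part that bears it (a point fixed in the world has none). Each returns a list of dicts, best first, with "conf" (0 to 1); they miss things now and then, are a little off and sometimes report something else, mostly with a low value. They report only what shows in the picture. A call takes as long as a camera call. They do not tell look-alikes from the thing itself.
- manip.find_in(target, picture): "rect" ([left, top, width, height] in pixels, round what is visible of it).
- manip.silhouettes(target, picture): "pixels" (480x640 bool, what is visible of it) and "rect" ([left, top, width, height] in pixels, round what is visible of it).
The state is a dict: "clock": time; "joints": joint angles; "qd": joint speeds; "effort": joint torques, N m; "eef_pos": TCP position; "eef_rot": TCP orientation; "wrist_force": force on the tool from outside, world axes, zero at the start; "moment": the same for the moment, N m; "finger_gap": finger opening in mm.
Only numpy, scipy, OpenCV 4.12 (cv2) and the standard library are available. Lean on these libraries where they do the work, as an engineer would, in place of code of your own. Each camera call takes 0.05 s, during which the arm holds its last target. There are 200 camera calls.

TASK

The three solder reels are standing in the wrong dishes: swap them round, using the empty white dish as a parking place on the way, until each reel stands in the dish of its own colour and the white dish is empty again. Never tip a reel over, and leave the breadboard and the flux bottle where they are.

Things in the scene. Friction and masses are not known exactly. Their poses are not given: they have to be found in the camera images.
- reel_cyan: Solder reel with two cyan flanges, standing upright on one of them: flanges 56 mm in diameter and 5 mm thick, silvery wound wire 44 mm in diameter between them, 50 mm high overall, 0.17 to 0.33 kg; small white paper label with a black centre on top, level with the flange. Loose, rigid; can be gripped across the flanges from above. Origin: centre of the underside, z up the reel's axis; its yaw means nothing. At the start it stands in a dish of another colour.
- reel_yellow: Solder reel with two yellow flanges, standing upright on one of them: flanges 56 mm in diameter and 5 mm thick, silvery wound wire 44 mm in diameter between them, 50 mm high overall, 0.17 to 0.33 kg; small white paper label with a black centre on top, level with the flange. Loose, rigid; can be gripped across the flanges from above. Origin: centre of the underside, z up the reel's axis; its yaw means nothing. At the start it stands in a dish of another colour.
- reel_red: Solder reel with two red flanges, standing upright on one of them: flanges 56 mm in diameter and 5 mm thick, silvery wound wire 44 mm in diameter between them, 50 mm high overall, 0.17 to 0.33 kg; small white paper label with a black centre on top, level with the flange. Loose, rigid; can be gripped across the flanges from above. Origin: centre of the underside, z up the reel's axis; its yaw means nothing. At the start it stands in a dish of another colour.
- dish_cyan: The cyan round open dish, fixed to the bench, outer diameter 90 mm, 10 mm high overall; 4 mm thick floor and 4 mm thick rim, so the inside is 80 mm across. Origin: centre of the underside, z up; its yaw means nothing. Home of the cyan reel.
- dish_yellow: The yellow round open dish, fixed to the bench, outer diameter 90 mm, 10 mm high overall; 4 mm thick floor and 4 mm thick rim, so the inside is 80 mm across. Origin: centre of the underside, z up; its yaw means nothing. Home of the yellow reel.
- dish_red: The red round open dish, fixed to the bench, outer diameter 90 mm, 10 mm high overall; 4 mm thick floor and 4 mm thick rim, so the inside is 80 mm across. Origin: centre of the underside, z up; its yaw means nothing. Home of the red reel.
- dish_spare: The white parking dish, empty at the start: round open dish, fixed to the bench, outer diameter 90 mm, 10 mm high overall; 4 mm thick floor and 4 mm thick rim, so the inside is 80 mm across. Origin: centre of the underside, z up; its yaw means nothing.
- breadboard: White solderless breadboard 165 x 55 x 9 mm with a small red circuit board on it (13 mm high in all), loose on the bench among the dishes; to be left alone. Origin: centre of the underside; x along its length.
- flux: Small amber flux bottle with a black cap, 34 mm in diameter, 65 mm high, standing loose among the dishes; to be left alone. Origin: centre of the underside, z up.
There are look-alikes about, which are no part of the job. What is shaped like the reel_cyan but blue, green or purple is not meant.

How it is judged:
By the outcome, as a careful person would: the job done as asked, in the order asked, and still so for the second after the job is handed in, with the robot touching nothing.
It also fails if it takes over 93 s, if anything falls off the work surface, if the arm or the gripper's body presses on something with over 40 N, if the wrist force passes 120 N, or if a joint passes its speed limit or range.

## Working session

There is one attempt and no reset: what is moved stays moved. The work goes in short steps, Python scripts to look and compute and a tool call to move; the robot and the scene stay as the last step left them, time stands still between calls to the robot, and variables do not carry over. Pictures are saved under pics/ and viewed, about 12 in all and at most 16, crops included, and the job is handed in when it is done.

Besides the shell and the picture viewer there is one more tool, called after ">>>" by a JSON object that holds its "op" and its "data". send_rows: Moves the arm, as the interface text tells. Its arguments: {"type":"object","properties":{"series":{"type":"array"},"newtons":{"type":"number"}},"required":["series"]}

```bash
mkdir -p pics
cat > h.py <<'E'
import numpy as np, cv2
from cell import manip
from scipy.spatial.transform import Rotation as R
def K(p):
    f=240/np.tan(np.radians(p['vfov'])/2); return np.array([[f,0,p['cx']],[0,f,p['cy']],[0,0,1.]])
def wpose(st):
    T=np.eye(4);T[:3,:3]=R.from_euler('xyz',st['eef_rot']).as_matrix();T[:3,3]=st['eef_pos'];return T
def shot(n):
    st=manip.read_state();p=manip.camera(n)
    p['T']=wpose(st)@np.array(p['T_tool_cam']) if n=='wrist' else np.array(p['pose']);return p
def ray(p,uv):
    q=cv2.undistortPoints(np.array([[uv]],float),K(p),np.array(p['dist'],float))[0,0]
    return p['T'][:3,3],p['T'][:3,:3]@np.array([q[0],q[1],1.])
def atz(p,uv,z):
    o,d=ray(p,uv);return o+d*(z-o[2])/d[2]
def tri(obs):
    A=np.zeros((3,3));b=np.zeros(3)
    for p,uv in obs:
        o,d=ray(p,uv);d=d/np.linalg.norm(d);M=np.eye(3)-np.outer(d,d);A+=M;b+=M@o
    return np.linalg.solve(A,b)
def proj(p,X):
    T=np.linalg.inv(p['T']);r=cv2.Rodrigues(T[:3,:3])[0]
    return cv2.projectPoints(np.array([X],float),r,T[:3,3],K(p),np.array(p['dist'],float))[0][0,0]
def save(p,n): cv2.imwrite('pics/'+n+'.png',p['img'][:,:,::-1])
E
python3 - <<'E'
from h import *
print(manip.read_state())
for n in ['top','scene','wrist']:
    p=shot(n);save(p,n+'0');print(n,p['vfov'],p['dist'],p['T'].round(2).tolist())
    for t in ['reel_cyan','reel_yellow','reel_red','dish_cyan','dish_yellow','dish_red','dish_spare','breadboard','flux']:
        print(t,[(np.round(d['rect']).tolist(),round(d['conf'],2)) for d in manip.find_in(t,p)])
E
```

```text
{'clock': 0.0, 'joints': array([ 1.24844142e+00,  3.00454993e-01,  1.52160303e+00, -4.47086334e-06,
        1.32068746e+00, -6.65960834e-02]), 'qd': array([ 0.00153377,  0.00028959, -0.00156412,  0.00022397, -0.00032463,
       -0.00097195]), 'effort': array([-1.13074275e-03, -5.31805408e+01, -3.52740884e+01,  7.08012516e-02,
        2.43549328e-02, -8.16635634e-05]), 'eef_pos': array([139.05821498, 531.86209568, 212.88587357]), 'eef_rot': array([-3.14044209e+00, -7.23962193e-05,  2.88583490e+00]), 'wrist_force': array([-0.92644196, -0.26040233,  0.43073226]), 'moment': array([0.00264677, 0.03107856, 0.00551543]), 'finger_gap': 93.59715763653838}
top 46.88985495806216 [-0.04354404  0.          0.          0.          0.        ] [[0.01, -1.0, 0.06, 393.13], [-1.0, -0.01, -0.0, -74.75], [0.0, -0.06, -1.0, 1181.31], [0.0, 0.0, 0.0, 1.0]]
reel_cyan [([456.0, 321.0, 32.0, 29.0], 0.87), ([346.0, 291.0, 28.0, 28.0], 0.77), ([402.0, 247.0, 28.0, 31.0], 0.75), ([410.0, 305.0, 33.0, 27.0], 0.7)]
reel_yellow [([141.0, 184.0, 32.0, 32.0], 0.85)]
reel_red [([317.0, 158.0, 26.0, 28.0], 0.55), ([4
[... 725 characters left out ...]
40.0], 0.71), ([193.0, 197.0, 33.0, 39.0], 0.66)]
reel_yellow [([488.0, 227.0, 40.0, 36.0], 0.86)]
reel_red []
dish_cyan [([294.0, 284.0, 51.0, 38.0], 0.69)]
dish_yellow [([187.0, 210.0, 47.0, 37.0], 0.58)]
dish_red [([483.0, 235.0, 48.0, 38.0], 0.57)]
dish_spare [([366.0, 194.0, 45.0, 37.0], 0.98)]
breadboard [([408.0, 274.0, 33.0, 89.0], 0.68)]
flux [([285.0, 193.0, 17.0, 29.0], 0.67)]
wrist 64.30187392676412 [-0.06811398  0.          0.          0.          0.        ] [[0.25, 0.94, 0.22, 76.05], [0.97, -0.25, -0.06, 548.62], [0.0, 0.23, -0.97, 384.69], [0.0, 0.0, 0.0, 1.0]]
reel_cyan []
reel_yellow []
reel_red []
dish_cyan []
dish_yellow []
dish_red []
dish_spare []
breadboard []
flux []
```

View pics/top0.png

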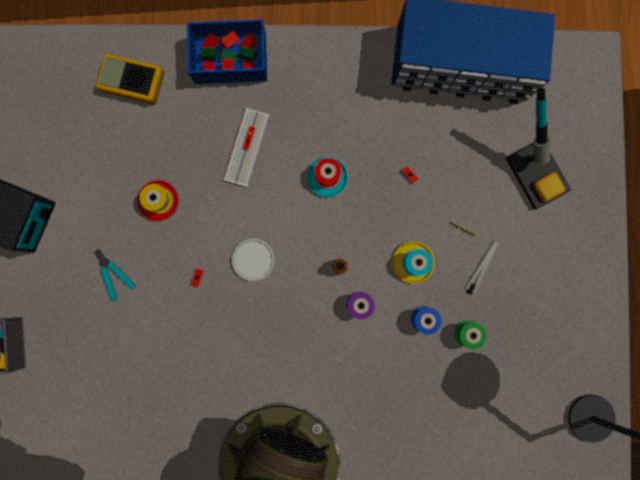

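View pics/scene0.png

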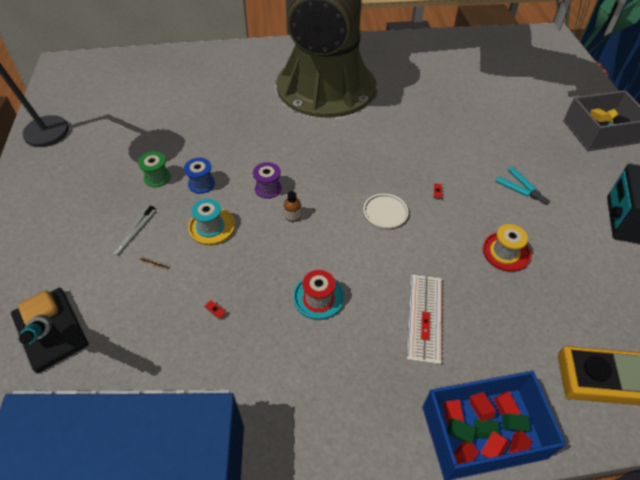

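Reels in the top view: red stands in the cyan dish at (327,172), cyan in the yellow dish at (418,262), and yellow in the red dish at (153,197). The white dish at (252,260) is empty. The scene view agrees. The blue, purple and green reels are decoys.

Next I measure the label centres and dish rims from both views.

```bash
cat > m.py <<'E'
from h import *
HUE={'cyan':(80,100),'yellow':(20,35),'red':(172,8)}
def cmask(img,c):
    h=cv2.cvtColor(img,cv2.COLOR_RGB2HSV);H,S,V=[h[...,i].astype(int) for i in range(3)]
    if c=='white': return ((S<60)&(V>150)).astype(np.uint8)
    a,b=HUE[c];hm=(H>=a)&(H<=b) if a<b else (H>=a)|(H<=b)
    return (hm&(S>110)&(V>70)).astype(np.uint8)
def near(m,uv,r):
    k=np.zeros_like(m);cv2.circle(k,(int(uv[0]),int(uv[1])),int(r),1,-1);return m*k
def ell(m):
    pts=cv2.findNonZero(m)
    return cv2.fitEllipse(cv2.convexHull(pts))
def cen(m):
    n,l,s,c=cv2.connectedComponentsWithStats(m)
    i=1+np.argmax(s[1:,4]);h=cv2.convexHull(cv2.findNonZero((l==i).astype(np.uint8)));M=cv2.moments(h)
    return np.array([M['m10']/M['m00'],M['m01']/M['m00']])
E
python3 - <<'E'
from m import *
t=shot('top');s=shot('scene')
reels={'red':((327,171),(319,283)),'cyan':((419,262),(207,210)),'yellow':((153,197),(513,236))}
dish={'cyan':((327,177),(319,297)),'yellow':((413,263),(212,226)),'red':((158,200),(507,250)),'white':((252,260),(386,211))}
for c,(a,b) in reels.items():
    ua,ub=cen(near(cmask(t['img'],'white'),a,9)),cen(near(cmask(s['img'],'white'),b,10))
    X=tri([(t,ua),(s,ub)]);print('reel',c,ua.round(1),ub.round(1),X.round(1),'at54',atz(t,ua,54)[:2].round(1),atz(s,ub,54)[:2].round(1))
for c,(a,b) in dish.items():
    ea,eb=ell(near(cmask(t['img'],c),a,26)),ell(near(cmask(s['img'],c),b,30))
    X=tri([(t,ea[0]),(s,eb[0])]);print('dish',c,np.round(ea[0]+ea[1],1),np.round(eb[0]+eb[1],1),X.round(1),'at8',atz(t,ea[0],8)[:2].round(1),atz(s,eb[0],8)[:2].round(1))
for n,u in dict(flux=(339,265),purple=(361,306),blue=(427,320),bb=(246,147)).items(): print(n,atz(t,u,40)[:2].round())
E
```

```text
reel red [329.3 175.3] [318.3 282.6] [603.6 -96.5  41.4] at54 [601.1 -97.2] [611.9 -96.6]
reel cyan [413.9 262.3] [205.5 208.6] [ 424.1 -278.1   51.6] at54 [ 424.  -271.4] [ 425.2 -284. ]
reel yellow [156.7 200.4] [512.  235.1] [548.  263.5  46.5] at54 [545.7 257.5] [553.7 263.2]
dish cyan [327.2 176.4  39.9  41.2] [318.3 296.5  44.7  51. ] [607.9 -94.8   3.3] at8 [607.2 -93.7] [610.7 -96.2]
dish yellow [413.  262.1  42.2  43. ] [211.3 225.9  37.3  47.5] [ 425.9 -279.6    3.4] at8 [ 425.8 -277.5] [ 429.6 -280.3]
dish red [157.3 200.   41.6  42. ] [506.5 251.2  38.1  49.9] [552.9 269.9   3. ] at8 [552.6 269.8] [556.1 265.8]
dish white [252.3 260.   34.4  36. ] [385.1 209.9  34.   44.9] [426.3  62.3   4.8] at8 [426.6  63.5] [428.9  59.8]
flux [ 417. -119.]
purple [ 334. -165.]
blue [ 306. -301.]
bb [662.  77.]
```

>>> {"op": "send_rows", "data": {"series": [[[1,-616,-489,0,-14.66],[1,-616,-489,0,-14.66],[1,-616,-489,0,-14.66],[1,-616,-489,0,-14.66],[1,-616,-489,0,-14.66],[1,-616,-489,0,-14.66],[1,-616,-489,0,-14.66],[1,-616,-489,0,-14.66],[1,-616,-489,0,-14.66],[1,-616,-489,0,-14.66]]], "newtons": 25}}

```text
clock: 2.6
eef_pos: [439.1, 131.9, 213.8]
eef_rot: [3.141, 0.001, 3.142]
wrist_force: [0.6, 1.6, 0.1]
finger_gap: 94.2
```

Run:
```python
from m import *
p=shot('wrist');save(p,'w1')
u=proj(p,[427,62,8]);print(u)
m=near(cmask(p['img'],'white'),u,80);e=ell(m);print(e, atz(p,e[0],8))
```

```text
[249.01549781 202.80958606]
((249.03028869628906, 202.00955200195312), (159.7366485595703, 159.7935333251953), 79.43391418457031) [426.19873346  62.04687519   8.        ]
```

>>> {"op": "send_rows", "data": {"series": [[[1,-172,-229,0,0],[1,-172,-229,0,0],[1,-172,-229,0,0],[1,-172,-229,0,0],[1,-172,-229,0,0],[1,-172,-229,0,0],[1,-172,-229,0,0],[1,-172,-229,0,0]]]}}

```text
clock: 3.45
eef_pos: [610.1, -95.4, 212.9]
eef_rot: [3.141, -0.001, 3.141]
wrist_force: [-0.1, -0.3, 1.1]
finger_gap: 93.7
```

Run:
```python
from m import *
p=shot('wrist');save(p,'w2')
print(proj(p,[611,-97,54]),proj(p,[608,-95,8]))
print([(np.round(d['rect']).tolist(),round(d['conf'],2)) for d in manip.find_in('reel_red',p)])
```

```text
[317.42531501 225.18837277] [319.59885682 213.18674505]
[([286.0, 192.0, 63.0, 65.0], 0.82)]
```

View pics/w2.png

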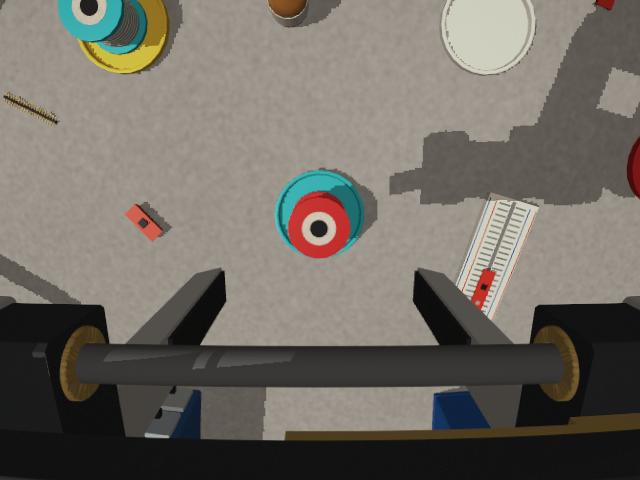

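Wrist view: the red reel's label is at about (318,229), in the cyan dish centred at (319,213). The flux bottle, white dish and breadboard are clear of the fingers. I'll refine the position before descending.

```bash
cat > loc.py <<'E'
from m import *
# darkest-blob centre of the label, in a wrist picture near guess g
def label(p,g,r):
    w=near(cmask(p['img'],'white'),g,r);c=cen(w);return c
E
python3 - <<'E'
from loc import *
s=shot('scene');p=shot('wrist')
us=cen(near(cmask(s['img'],'white'),(319,283),10));uw=label(p,(318,228),22)
X=tri([(s,us),(p,uw)]);print(uw,us,X.round(1),atz(p,uw,54).round(1))
e=ell(near(cmask(p['img'],'cyan'),(319,213),55));print(e,atz(p,e[0],8).round(1))
print(manip.read_state()['eef_pos'])
E
```

```text
[317.18828109 227.81725056] [318.32418699 282.57825203] [613.1 -96.4  55.9] [613.6 -96.   54. ]
((318.1035461425781, 213.7562255859375), (87.58283233642578, 88.75858306884766), 81.90788269042969) [608.8 -95.3   8. ]
[609.94565329 -94.08649645 213.92340546]
```

>>> {"op": "send_rows", "data": {"series": [[[1,-3,-1.5,50,0],[1,-3,-1.5,100,0],[1,-3,-1.5,140,0],[1,-3,-1.5,165,0],[1,-3,-1.5,175,0],[1,-3,-1.5,175,0],[0,-3,-1.5,175,0],[0,-3,-1.5,175,0],[0,-3,-1.5,175,0],[0,-3,-1.5,175,0]]], "newtons": 25}}

```text
clock: 4.65
eef_pos: [613.5, -96.7, 39.2]
eef_rot: [-3.141, 0.001, -3.142]
wrist_force: [0.2, 1.0, 0.3]
finger_gap: 65.7
```

>>> {"op": "send_rows", "data": {"series": [[[0,0,0,0,0],[0,0,0,0,0],[0,0,0,0,0],[0,0,0,-10,0],[0,0,0,-30,0],[0,0,0,-60,0],[0,0,0,-90,0],[0,0,0,-110,0],[0,0,0,-110,0]]]}}

```text
clock: 5.55
eef_pos: [614.2, -96.9, 151.6]
eef_rot: [-3.14, 0.005, -3.142]
wrist_force: [0.4, -0.8, -3.5]
finger_gap: 54.8
```

>>> {"op": "send_rows", "data": {"series": [[[0,15,13,0,0],[0,45,38,0,0],[0,75,64,0,0],[0,105,89,0,0],[0,135,114,0,0],[0,160,135,0,0],[0,178,150,0,0],[0,187.5,158.5,0,0],[0,187.5,158.5,0,0]]]}}

```text
clock: 6.45
eef_pos: [425.0, 62.4, 148.0]
eef_rot: [-3.142, -0.001, -3.14]
wrist_force: [0.4, -0.4, -2.9]
finger_gap: 54.8
```

Run:
```python
from loc import *
p=shot('wrist');save(p,'w3');st=manip.read_state();print(st['eef_pos'],st['finger_gap'],st['wrist_force'])
```

```text
[425.81759743  61.88210618 148.20993487] 54.938820780050044 [ 1.08899537  0.2695523  -3.06157128]
```

View pics/w3.png

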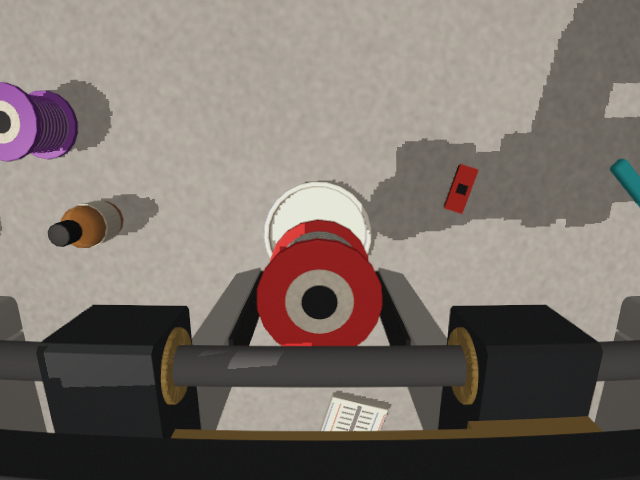

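The red reel is held upright over the white dish. Its label is at (319,302), and the dish is centred at about (318,228). Now lower it and release.

>>> {"op": "send_rows", "data": {"series": [[[0,-1,0,40,0],[0,-1,0,75,0],[0,-1,0,97,0],[0,-1,0,105,0],[0,-1,0,108,0],[0,-1,0,109.5,0],[0,-1,0,109.5,0],[1,-1,0,109.5,0],[1,-1,0,109.5,0],[1,-1,0,109.5,0]]]}}

```text
clock: 7.5
eef_pos: [427.1, 61.9, 39.5]
eef_rot: [3.142, 0.001, -3.141]
wrist_force: [-0.4, -0.5, 0.4]
finger_gap: 75.6
```

>>> {"op": "send_rows", "data": {"series": [[[1,0,0,0,0],[1,0,0,0,0],[1,0,0,0,0],[1,0,0,-15,0],[1,0,0,-55,0],[1,0,0,-105,0],[1,0,0,-155,0],[1,0,0,-175,0]]]}}

```text
clock: 8.3
eef_pos: [427.7, 61.9, 218.4]
eef_rot: [3.141, 0.006, -3.141]
wrist_force: [0.1, 0.5, -0.9]
finger_gap: 93.9
```

>>> {"op": "send_rows", "data": {"series": [[[1,2,-50,0,0],[1,2,-100,0,0],[1,2,-150,0,0],[1,2,-200,0,0],[1,2,-250,0,0],[1,2,-300,0,0],[1,2,-335,0,0],[1,2,-345,0,0],[1,2,-345,0,0]]]}}

```text
clock: 9.2
eef_pos: [424.5, -283.7, 213.5]
eef_rot: [3.141, -0.001, 3.14]
wrist_force: [0.1, 1.0, 0.3]
finger_gap: 94.0
```

Run:
```python
from loc import *
s=shot('scene');p=shot('wrist');save(p,'w4')
g=proj(p,[425,-284,54]);print(g)
us=cen(near(cmask(s['img'],'white'),(207,210),10));uw=label(p,g,24)
X=tri([(s,us),(p,uw)]);print(uw,us,X.round(1),atz(p,uw,54).round(1))
g=proj(p,[427,-279,8]);e=ell(near(cmask(p['img'],'yellow'),g,60));print(g,e,atz(p,e[0],8).round(1))
print(manip.read_state()['eef_pos'])
ur=cen(near(cmask(s['img'],'white'),proj(s,[427,62,54]),8));print('red parked',atz(s,ur,54))
```

```text
[317.70793664 224.3532631 ]
[318.47282817 226.8065442 ] [205.6147343  208.60990338] [ 426.9 -283.5   55.7] [ 427.2 -283.3   54. ]
[322.82598064 217.3845584 ] ((322.1699523925781, 217.7642822265625), (87.78569793701172, 89.00837707519531), 85.16570281982422) [ 427.4 -279.7    8. ]
[ 424.83006797 -282.10885617  213.87907851]
red parked [426.33410964  60.95453795  54.        ]
```

View pics/w4.png

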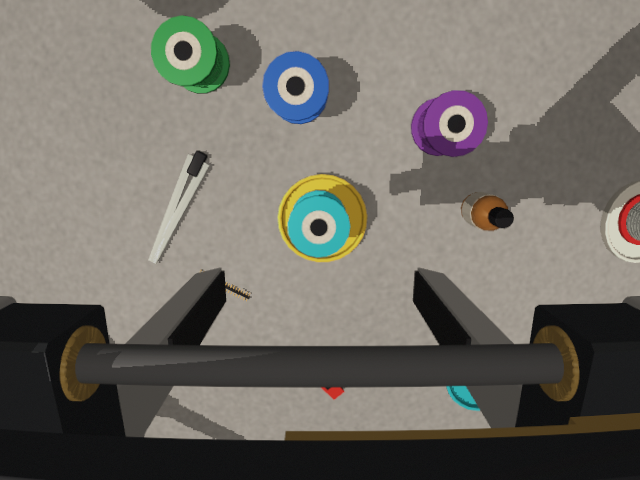

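The cyan reel's label is at (318,227), in the yellow dish. The tweezers, decoys and flux bottle are well outside the fingers' sweep. Grasp it.

>>> {"op": "send_rows", "data": {"series": [[[1,-2.3,-0.5,50,0],[1,-2.3,-0.5,100,0],[1,-2.3,-0.5,140,0],[1,-2.3,-0.5,165,0],[1,-2.3,-0.5,175,0],[1,-2.3,-0.5,175,0],[0,-2.3,-0.5,175,0],[0,-2.3,-0.5,175,0],[0,-2.3,-0.5,175,0],[0,-2.3,-0.5,175,0]]]}}

```text
clock: 10.3
eef_pos: [427.3, -283.8, 39.7]
eef_rot: [-3.141, 0.001, -3.142]
wrist_force: [-0.4, 0.1, 0.6]
finger_gap: 66.0
```

>>> {"op": "send_rows", "data": {"series": [[[0,0,0,0,0],[0,0,0,0,0],[0,0,0,0,0],[0,0,0,-10,0],[0,0,0,-30,0],[0,0,0,-60,0],[0,0,0,-90,0],[0,0,0,-110,0],[0,0,0,-110,0]]]}}

```text
clock: 11.2
eef_pos: [427.8, -284.3, 151.7]
eef_rot: [-3.139, 0.004, -3.142]
wrist_force: [0.8, -0.3, -2.6]
finger_gap: 54.9
```

>>> {"op": "send_rows", "data": {"series": [[[0,-15,15,0,0],[0,-40,42,0,0],[0,-68,70,0,0],[0,-96,99,0,0],[0,-124,129,0,0],[0,-152,158,0,0],[0,-170,177,0,0],[0,-179,186,0,0],[0,-181,188,0,0],[0,-181,188,0,0]]]}}

```text
clock: 12.2
eef_pos: [607.4, -96.2, 148.3]
eef_rot: [3.142, -0.001, 3.141]
wrist_force: [-0.9, -0.9, -2.4]
finger_gap: 55.1
```

Run:
```python
from loc import *
p=shot('wrist');save(p,'w5');st=manip.read_state();print(st['eef_pos'],st['finger_gap'],st['wrist_force'])
print(proj(p,[608.5,-95.3,8]))
```

```text
[607.33928423 -96.5563003  148.55434038] 55.46857655537866 [ 0.21101832 -0.26958795 -2.9857789 ]
[320.42819764 229.80673273]
```

View pics/w5.png

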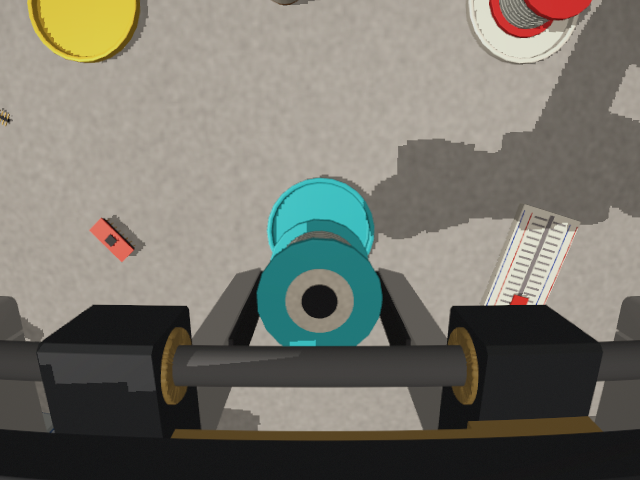

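The cyan reel is upright at (319,300) over the cyan dish (321,230). The red reel stands in the white dish, and the yellow dish is empty. Lower and release.

>>> {"op": "send_rows", "data": {"series": [[[0,-1,1,40,0],[0,-1,1,75,0],[0,-1,1,97,0],[0,-1,1,105,0],[0,-1,1,108,0],[0,-1,1,109.5,0],[0,-1,1,109.5,0],[1,-1,1,109.5,0],[1,-1,1,109.5,0],[1,-1,1,109.5,0]]]}}

```text
clock: 13.25
eef_pos: [609.3, -94.7, 40.1]
eef_rot: [-3.141, 0.001, -3.141]
wrist_force: [-0.4, 0.7, -0.8]
finger_gap: 75.7
```

>>> {"op": "send_rows", "data": {"series": [[[1,0,0,0,0],[1,0,0,0,0],[1,0,0,0,0],[1,0,0,-15,0],[1,0,0,-55,0],[1,0,0,-105,0],[1,0,0,-155,0],[1,0,0,-175,0]]]}}

```text
clock: 14.05
eef_pos: [610.0, -94.8, 221.3]
eef_rot: [-3.14, 0.008, -3.141]
wrist_force: [-0.2, 0.5, -0.5]
finger_gap: 93.8
```

>>> {"op": "send_rows", "data": {"series": [[[1,7,50,0,0],[1,14,99,0,0],[1,21,148,0,0],[1,28,197,0,0],[1,36,246,0,0],[1,43,295,0,0],[1,50,340,0,0],[1,55,359,0,0],[1,55,359,0,0]]]}}

```text
clock: 14.95
eef_pos: [553.1, 266.8, 215.4]
eef_rot: [3.141, 0.001, -3.138]
wrist_force: [0.5, -0.2, 0.7]
finger_gap: 94.0
```

Run:
```python
from loc import *
s=shot('scene');p=shot('wrist');save(p,'w6')
g=proj(p,[553,263,54]);print(g)
us=cen(near(cmask(s['img'],'white'),(512,236),9));uw=label(p,g,24)
X=tri([(s,us),(p,uw)]);print(uw,us,X.round(1),atz(p,uw,54).round(1))
g=proj(p,[553,269,8]);e=ell(near(cmask(p['img'],'red'),g,60));print(g,e,atz(p,e[0],8).round(1))
print(manip.read_state()['eef_pos'])
ur=cen(near(cmask(s['img'],'white'),proj(s,[608,-95,54]),10));print('cyan placed',atz(s,ur,54))
```

```text
[316.98411919 222.66724011]
[317.98028227 225.21295143] [512.02790015 235.09838473] [554.7 263.3  54.9] [555.3 263.9  54. ]
[323.19164992 213.92005056] ((321.8189697265625, 215.1560821533203), (87.7293472290039, 88.68587493896484), 87.08097076416016) [554.3 267.6   8. ]
[554.05116774 264.04873718 215.22604599]
cyan placed [608.3288416  -95.77095658  54.        ]
```

View pics/w6.png

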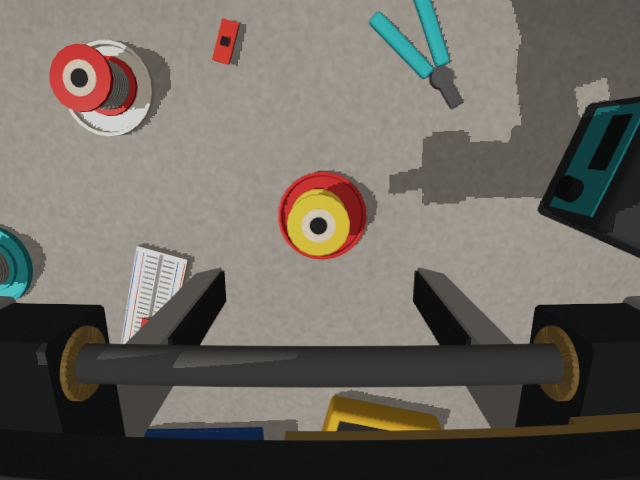

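The yellow reel is at (318,226) in the red dish, with nothing close by. Grasp it, then carry it to the yellow dish.

>>> {"op": "send_rows", "data": {"series": [[[1,-1.5,-0.7,50,0],[1,-1.5,-0.7,100,0],[1,-1.5,-0.7,140,0],[1,-1.5,-0.7,165,0],[1,-1.5,-0.7,175.5,0],[1,-1.5,-0.7,175.5,0],[0,-1.5,-0.7,175.5,0],[0,-1.5,-0.7,175.5,0],[0,-1.5,-0.7,175.5,0],[0,-1.5,-0.7,175.5,0]]]}}

```text
clock: 16.05
eef_pos: [555.8, 263.8, 39.8]
eef_rot: [3.141, 0.001, -3.141]
wrist_force: [-0.1, 0.1, 0.4]
finger_gap: 65.7
```

>>> {"op": "send_rows", "data": {"series": [[[0,0,0,0,0],[0,0,0,0,0],[0,0,0,0,0],[0,0,0,-10,0],[0,0,0,-30,0],[0,0,0,-60,0],[0,0,0,-90,0],[0,0,0,-115,0],[0,0,0,-130,0],[0,0,0,-130,0]]]}}

```text
clock: 17.05
eef_pos: [556.1, 263.9, 171.0]
eef_rot: [3.14, 0.003, -3.142]
wrist_force: [0.5, 0.3, -3.4]
finger_gap: 54.8
```

>>> {"op": "send_rows", "data": {"series": [[[0,4,-15,0,0],[0,11,-45,0,0],[0,20,-84,0,0],[0,30,-126,0,0],[0,40,-168,0,0],[0,50,-210,0,0],[0,60,-252,0,0],[0,70,-294,0,0],[0,80,-336,0,0],[0,90,-378,0,0]]]}}

```text
clock: 18.05
eef_pos: [464.3, -115.7, 167.7]
eef_rot: [3.141, -0.002, -3.141]
wrist_force: [-0.0, -0.3, -2.1]
finger_gap: 55.0
```

>>> {"op": "send_rows", "data": {"series": [[[0,10,-42,0,0],[0,19,-82,0,0],[0,27,-117,0,0],[0,33,-145,0,0],[0,37,-160,0,0],[0,38,-165.5,0,0],[0,38,-165.5,0,0]]]}}

```text
clock: 18.75
eef_pos: [427.5, -279.5, 168.4]
eef_rot: [3.141, -0.001, 3.141]
wrist_force: [-0.1, 0.3, -2.6]
finger_gap: 54.7
```

Run:
```python
from loc import *
p=shot('wrist');save(p,'w7');st=manip.read_state();print(st['eef_pos'],st['finger_gap'],st['wrist_force'])
print(proj(p,[427.4,-279.7,8]))
```

```text
[ 427.68288139 -279.02708595  168.54978922] 55.19952267476384 [-0.0242422  -0.34790839 -0.86450189]
[318.98738952 223.77098266]
```

View pics/w7.png

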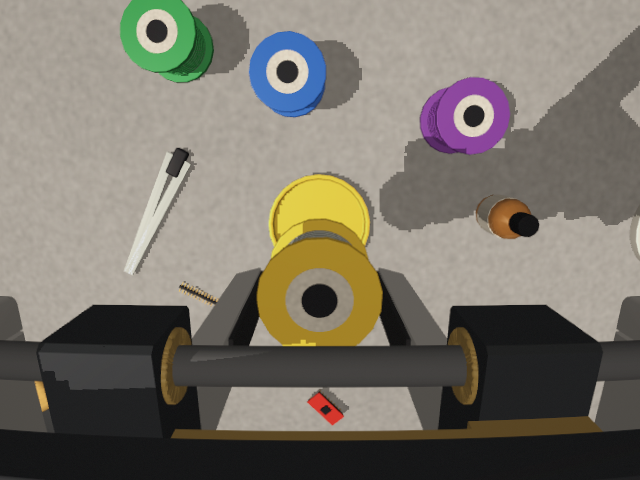

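The yellow reel is upright over the empty yellow dish at (320,223). Lower, release, and go back to the parked red reel.

>>> {"op": "send_rows", "data": {"series": [[[0,0,0,45,0],[0,0,0,90,0],[0,0,0,115,0],[0,0,0,125,0],[0,0,0,128,0],[0,0,0,129.5,0],[0,0,0,129.5,0],[1,0,0,129.5,0],[1,0,0,129.5,0],[1,0,0,129.5,0]]]}}

```text
clock: 19.8
eef_pos: [427.8, -280.1, 40.0]
eef_rot: [-3.141, 0.001, -3.142]
wrist_force: [-0.2, -0.3, 0.3]
finger_gap: 75.4
```

>>> {"op": "send_rows", "data": {"series": [[[1,0,0,0,0],[1,0,0,0,0],[1,0,0,0,0],[1,0,0,-15,0],[1,0,0,-55,0],[1,0,0,-105,0],[1,0,0,-155,0],[1,0,0,-175,0]]]}}

```text
clock: 20.6
eef_pos: [428.4, -280.5, 219.3]
eef_rot: [-3.138, 0.005, -3.141]
wrist_force: [0.1, 0.4, -0.2]
finger_gap: 93.9
```

>>> {"op": "send_rows", "data": {"series": [[[1,0,50,0,0],[1,0,100,0,0],[1,0,150,0,0],[1,0,200,0,0],[1,0,250,0,0],[1,0,300,0,0],[1,0,332,0,0],[1,0,341,0,0],[1,0,341,0,0]]]}}

```text
clock: 21.5
eef_pos: [427.5, 61.8, 214.5]
eef_rot: [-3.141, 0.0, -3.139]
wrist_force: [-0.4, -0.4, -0.1]
finger_gap: 93.9
```

Run:
```python
from loc import *
s=shot('scene');p=shot('wrist');save(p,'w8');save(s,'s8')
g=proj(p,[427,62,54]);gs=proj(s,[427,62,54])
us=cen(near(cmask(s['img'],'white'),gs,8));uw=label(p,g,20)
X=tri([(s,us),(p,uw)]);print(g,uw,us,X.round(1),atz(p,uw,54).round(1))
print(manip.read_state()['eef_pos'])
ur=cen(near(cmask(s['img'],'white'),proj(s,[427,-280,54]),10));print('yellow placed',atz(s,ur,54))
```

```text
[320.65307269 223.13676794] [320.16636086 223.7930683 ] [388. 193.] [427.3  61.1  55. ] [427.6  61.6  54. ]
[427.57340023  60.34308295 214.39256818]
yellow placed [ 426.50047184 -280.87899734   54.        ]
```

View pics/w8.png

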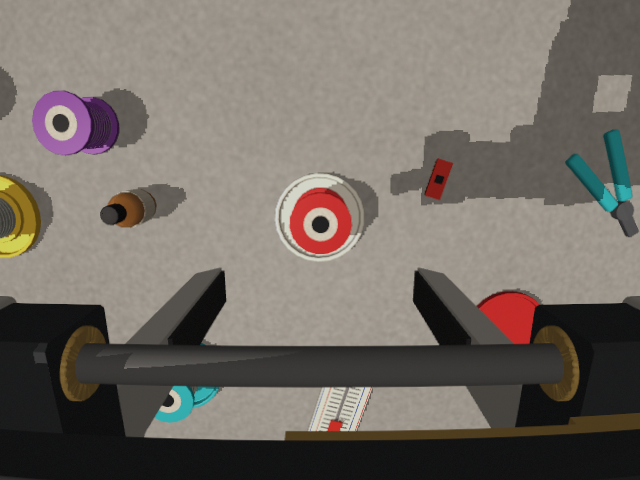

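The red reel is centred in the white dish at (320,224), directly under the tool. Grasp it and carry it to the red dish.

>>> {"op": "send_rows", "data": {"series": [[[1,0,0,50,0],[1,0,0,100,0],[1,0,0,140,0],[1,0,0,165,0],[1,0,0,175,0],[1,0,0,175,0],[0,0,0,175,0],[0,0,0,175,0],[0,0,0,175,0],[0,0,0,175,0]]]}}

```text
clock: 22.6
eef_pos: [427.8, 61.2, 40.1]
eef_rot: [3.142, 0.001, -3.141]
wrist_force: [0.2, 0.1, 0.1]
finger_gap: 65.5
```

>>> {"op": "send_rows", "data": {"series": [[[0,0,0,0,0],[0,0,0,0,0],[0,0,0,0,0],[0,0,0,-10,0],[0,0,0,-30,0],[0,0,0,-60,0],[0,0,0,-90,0],[0,0,0,-110,0],[0,0,0,-110,0]]]}}

```text
clock: 23.5
eef_pos: [428.5, 61.2, 151.9]
eef_rot: [3.141, 0.004, -3.141]
wrist_force: [-0.6, 0.1, -2.8]
finger_gap: 54.8
```

>>> {"op": "send_rows", "data": {"series": [[[0,-8,13,0,0],[0,-25,40,0,0],[0,-45,73,0,0],[0,-65,106,0,0],[0,-85,139,0,0],[0,-105,170,0,0],[0,-118,192,0,0],[0,-125,203,0,0],[0,-127,206,0,0],[0,-127,206,0,0]]]}}

```text
clock: 24.5
eef_pos: [554.0, 267.6, 147.7]
eef_rot: [-3.141, -0.002, -3.141]
wrist_force: [0.0, -1.0, -3.6]
finger_gap: 54.6
```

Run:
```python
from loc import *
p=shot('wrist');save(p,'w9');st=manip.read_state();print(st['eef_pos'],st['finger_gap'],st['wrist_force'])
print(proj(p,[554.3,267.6,8]))
```

```text
[553.97590752 267.06539146 148.1973239 ] 55.06363816461664 [ 0.30811307  0.54088566 -2.17218224]
[319.56430624 229.26637755]
```

View pics/w9.png

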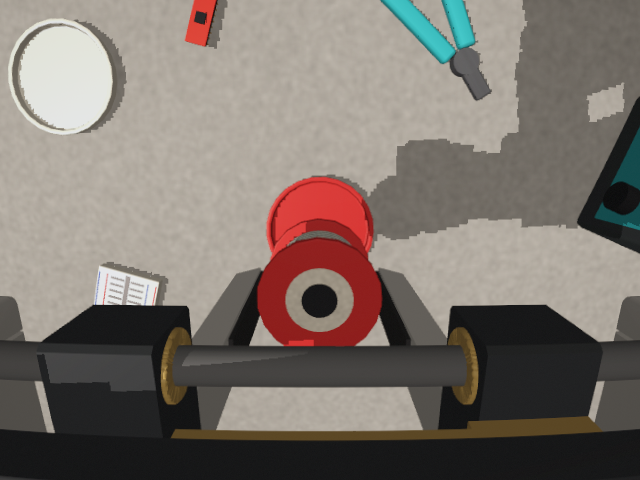

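The red reel is upright over the red dish at (320,229), and the white dish at (62,77) is empty. Lower, release, retreat, then check.

>>> {"op": "send_rows", "data": {"series": [[[0,0,0,40,0],[0,0,0,75,0],[0,0,0,97,0],[0,0,0,105,0],[0,0,0,108,0],[0,0,0,109.5,0],[0,0,0,109.5,0],[1,0,0,109.5,0],[1,0,0,109.5,0],[1,0,0,109.5,0]]]}}

```text
clock: 25.55
eef_pos: [554.8, 267.3, 40.6]
eef_rot: [3.141, 0.001, -3.141]
wrist_force: [-0.4, 0.3, 0.9]
finger_gap: 75.3
```

>>> {"op": "send_rows", "data": {"series": [[[1,0,0,0,0],[1,0,0,0,0],[1,0,0,0,0],[1,0,0,-15,0],[1,0,0,-55,0],[1,0,0,-105,0],[1,0,0,-155,0],[1,0,0,-175,0],[1,0,0,-175,0],[1,0,0,-175,0]]]}}

```text
clock: 26.55
eef_pos: [554.3, 267.1, 215.1]
eef_rot: [-3.142, 0.0, -3.142]
wrist_force: [0.2, 0.2, 0.0]
finger_gap: 94.2
```

>>> {"op": "send_rows", "data": {"series": [[[1,40,15,0,0],[1,80,30,0,0],[1,120,45,0,0],[1,160,60,0,0],[1,190,70,0,0],[1,190,70,0,0],[1,190,70,0,0]]]}}

```text
clock: 27.25
eef_pos: [364.1, 337.1, 214.2]
eef_rot: [-3.141, -0.001, -3.14]
wrist_force: [0.3, 0.8, 0.2]
finger_gap: 94.0
```

Run:
```python
from loc import *
s=shot('scene');t=shot('top');save(s,'s9')
for c,X in dict(cyan=[608.5,-95.3],yellow=[427.4,-279.7],red=[554.3,267.6]).items():
    u=cen(near(cmask(s['img'],'white'),proj(s,X+[54]),10));print(c,atz(s,u,54).round(1))
for n in ['flux','breadboard']: print(n,[(d['rect'],d['conf']) for d in manip.find_in(n,t)],[(d['rect'],d['conf']) for d in manip.find_in(n,s)])
st=manip.read_state();print(st['clock'],st['eef_pos'],st['wrist_force'])
t['img']=t['img'].copy();cv2.imwrite('pics/f.png',np.hstack([cv2.resize(t['img'][80:360,100:520],(400,267)),cv2.resize(s['img'][130:410,150:570],(400,267))])[:,:,::-1])
```

```text
cyan [608.3 -95.8  54. ]
yellow [ 426.4 -280.9   54. ]
red [553.6 266.8  54. ]
flux [([328.3, 259.7, 19.1, 12.8], 0.47), ([222.0, 107.8, 48.7, 79.9], 0.27)] [([282.1, 195.4, 21.3, 29.3], 0.87)]
breadboard [([222.9, 106.5, 45.4, 83.3], 0.97)] [([407.3, 274.0, 35.1, 91.4], 0.88)]
27.55 [365.06096384 336.78465242 214.59057304] [-0.59210776  0.08010894 -0.36220468]
```

View pics/f.png

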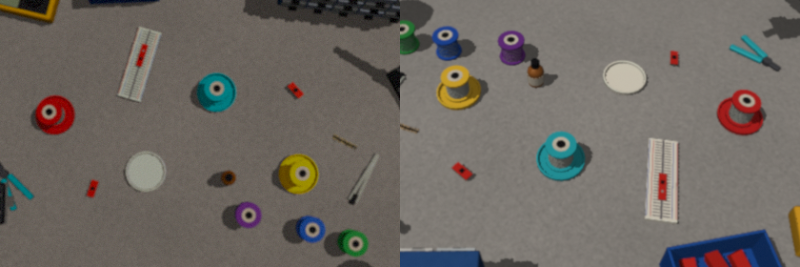

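Both views show each reel upright in the dish of its own colour, the white dish empty, and the breadboard and flux bottle unmoved.

```bash
python3 -c "
from cell import manip
print(manip.sign_off())"
```

```text
the job is handed in; nothing more can be done
None
```

All three reels now stand upright in the dishes of their own colours and the white dish is empty. I handed the job in at about 27.6 s on the clock, against the 93 s limit.

I parked the red reel in the white dish, then moved cyan to the cyan dish, yellow to the yellow dish and red to the red dish.

**Last checks:**
- **Reels:** the scene camera put each one within about 2 mm of its dish centre.
- **Breadboard and flux bottle:** the networks found both in the same place as at the start, to within a few pixels.
- **Forces:** the wrist readings I saw, at the end of each move, stayed under 4 N.

**Disagreement:** my first label positions from the top camera were 5 to 12 mm off the scene camera, probably because the colour mask picked up more than the label. I used the wrist and scene views instead. They put the label heights at 55 to 56 mm, against the 54 mm expected from the sizes given.

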